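Seat the cover and slide the staining board out over the drip tray

TASK

The cover plate has been left askew on the staining board: turn it square, set it into its frame and press it down firmly so that it lies level. Then slide the board straight out along the riser by its tail grip, without lifting it off, until its front edge is level with the tip of the marker post's pointer. It would tip into the tray by itself there, so finish while still gripping the tail grip and holding the board flat on the riser; leave the petri dish and the small bottle alone.

Things in the scene. Friction and masses are not known exactly. Their poses are not given: they have to be found in the camera images.
- riser: fixed low bench, grey top 180 (x) x 120 (y) x 60 mm high on two aluminium side panels. Origin at the centre of its underside; its own +x is the sliding direction (roughly to the robot's right, turned up to 0.15 rad either way), its outer edge lies at x = +90 mm, its top at z = 60 mm.
- drip_tray: fixed shallow steel tray, 130 x 110 mm, 18 mm high, on the worktop just beyond the riser's outer edge, under the overhang. Origin at the centre of its underside, axes as the riser's.
- marker_post: fixed post on a round 40 mm foot, steel rod 10 mm thick and 94 mm high, with a pointer blade at board height that points at the board's path. It stands beside the tray on the robot's side. Origin at the centre of its foot, axes as the riser's.
- pointer_tip (a point): tip of the post's pointer blade (3 mm thick along x), 66 mm above the worktop, 71 mm sideways (-y of the riser) from the riser's centre line, 125 to 155 mm beyond the riser's outer edge; its axes are the riser's, x outward. The board's front edge must come level with it along x.
- board: loose grey board, 240 (x) x 100 (y) x 10 mm, 0.3 to 0.5 kg, lying flat on the riser, overhanging it by 15 to 35 mm. Origin: centre of its underside; +x to the front edge. Round x = +60 mm a raised frame (rim 5 mm high, 8 mm wide, inside 81 x 61 mm, long side along x) is the cover's seat. With the cover seated it tips off the riser if it overhangs more than about 110 mm.
- board_front (a point): middle of the board's front edge, at half its thickness (x = +120 mm, z = 5 mm in the board); axes as the board's.
- board_grip (a point): grasp point on the board's tail grip: an upright block 12 mm thick (along x), 60 mm wide (along y), from 10 to 46 mm above the board's underside, at x = -100 mm; the point lies on its middle, 34 mm above the underside. Close the fingers along the board's x.
- seat (a point): centre of the frame's floor on the board (x = +60 mm, z = 10 mm in the board); axes as the board's.
- cover: loose steel cover plate, 76 (x) x 56 (y) x 6 mm, 0.15 kg, with an upright grip bar across its middle (10 mm thick along x, 40 mm long along y, top 29 mm above the underside). Origin at the centre of its underside, which is 5 mm above the seat while it lies askew on the frame's rim, and on the seat's floor once seated (either way round, half a turn makes no difference).
- cover_grip (a point): grasp point on the cover's grip bar, 20 mm above the cover's underside; axes as the cover's. Close the fingers along the cover's x.
- petri_dish: loose round dish, 59 mm across, 30 mm high, lying in the drip tray. Origin at the centre of its underside.
- small_bottle: loose capped bottle, 37 mm across, 68 mm high, behind the riser. Origin at the centre of its underside.
Things that resemble listed ones, but are neither listed nor needed, are in the scene too. What is meant by the marker_post is not yellow, and is the larger of those in its own colour.

How it is judged:
By the outcome, as a careful person would: the job done as asked, in the order asked, and still so for the second after the job is handed in, while the arm keeps its last pose, push and grip.
It also fails if it takes over 51 s, if anything falls off the work surface, if the arm or the gripper's body presses on something with over 40 N, if the wrist force passes 120 N, or if a joint passes its speed limit or range.

ROBOT

A 6-joint arm with a two-finger parallel gripper is mounted at the origin on the work surface; the furniture and walls round the work are solid. World frame = base frame: x ahead of the robot, y to its left, z up, the work surface at z = 0. Lengths are in mm, angles in degrees, forces in N, time in s.
With the tool pointing down it reaches from about 350 to 850 mm from the base axis. Payload 8.1 kg.
Tool frame: the origin (TCP) lies midway between the tips of the shut fingers; the grasp point (between the pads) lies 19 mm behind it; z points along the fingers, y is the line along which they close (so a half turn about z gives the same grasp; the last joint's range is limited). The gripper opens to 85 mm and grips with 20 to 120 N. Pads are 22 mm wide; open, the fingers measure 114 mm over their backs; the gripper's body (76 mm by 85 mm) begins 54 mm behind the grasp point. The pads swing forward as they close: fully open they stand 13 mm farther back than shut.
Start: joints at [58.132, 7.471, 85.268, -0, 87.261, -4.893], TCP at [272.14, 534.738, 231.292] pointing down, gripper open.
Joint ranges: [-169.43, 169.43], [-51.17, 129.36], [1.28, 143.12], [-76.62, 256.62], [0, 156.53], [-152.29, 152.29]. Speed limits (degrees/s): [136.94, 136.94, 159.86, 180, 180, 180].

INTERFACE

Orientations are given as [roll, pitch, yaw] about the fixed x, y, z axes, in that order (R = Rz(yaw) Ry(pitch) Rx(roll)).
In Python, from bench import sense, snapshot, order, finder gives the robot as it stands.
- The arm moves only by the tool send_rows, never from a script. Its argument "steps" is a list of rows, each a list of 2 entries, a list of its own where there are three numbers: the shift along the world's x, y, z in units of 30 mm (1.0 is 30 mm), then the turn, a rotation vector about the world's x, y, z in rad. In form: [[[dx, dy, dz], [wx, wy, wz]], ...]. A call has 1 to 10 rows; each row is the pose to reach, as a shift and turn from the pose commanded when the call began; what a row does not reach only later rows make up. A row lasts 1/8 s, in which the tool goes at most 62.5 mm and 10.7 degrees, less where a joint would pass 70% of its speed; a pose out of reach is approached as far as the arm can. A call with a gripper value outside its range is refused whole. "fingers" is the closure, from 0 (fully open) to 1 (shut), set as the call begins (left out, the last holds). The fingers move at their own pace and stop on an object; "squeeze" is the grip in N (left out, the last holds). Time passes only in rows, so rows that repeat a pose let the fingers close. It gives the time, the measured TCP pose, the force, the opening and the grip force at its end, in the units of the state.
- sense(): the state, without advancing time (a new reading comes with each control period).
- snapshot(name): name is "scene" or "top" or "wrist"; returns a dict with "img" (420x560x3 uint8, red, green, blue), "K" (3x3 intrinsics, pixels), "k1" (the pictures are not rectified: a ray, as slopes to the right and down, at radius r is drawn at 1 + k1 r^2 times it, then the intrinsics apply), "pose" (4x4, takes a point from camera to world coordinates). Camera axes: x right, y up, looking along -z (the intrinsics and any distortion apply to the point x, -y, -z); pixel columns grow to the right and rows downward; lengths in mm; the calibration is good to about 2 mm. A picture is of the moment at which its call begins. There is no depth.
- order.hand_in(): hands the job in; it is judged then, once.
Trained networks look in the newest picture that a camera, given by its name, has taken for a name from the list of things; names that differ only in an ending like _2 or _b are one class to them, and where a whole thing is asked for, a point or a joint stands for the part that bears it (a point fixed in the world has none). Each returns a list of dicts, best first, with "confidence" (0 to 1); they miss things now and then, are a little off and sometimes report something else, mostly with a low value. They report only what shows in the picture. A call takes as long as a camera call. They do not tell look-alikes from the thing itself.
- finder.find_in(label, camera): "box" ([left, top, width, height] as shares, 0 to 1, of the picture: columns of its width, rows of its height, round what is visible of it).
- finder.trace(label, camera): "mask" (420x560 bool, what is visible of it) and "box" ([left, top, width, height] as shares, 0 to 1, of the picture: columns of its width, rows of its height, round what is visible of it).
- finder.pinpoint(label, camera): "at" ([column, row] as shares, 0 to 1, of the picture: columns of its width, rows of its height: a listed point, or the origin of a listed thing).
The state is a dict: "time": time; "joint_pos": joint angles; "qd": joint speeds; "joint_efforts": joint torques, N m; "tool_pos": TCP position; "tcp_rot": TCP orientation; "ft_force": force on the tool from outside, world axes, zero at the start; "wrist_torque": the same for the moment, N m; "finger_gap": finger opening in mm; "grip_force": force on a finger pad.
Only numpy, scipy, OpenCV 4.12 (cv2) and the standard library are available. Lean on these libraries where they do the work, as an engineer would, in place of code of your own. Each camera call takes 0.05 s, during which the arm holds its last target. There are 200 camera calls.

## Working session

There is one attempt and no reset: what is moved stays moved. The work goes in short steps, Python scripts to look and compute and a tool call to move; the robot and the scene stay as the last step left them, time stands still between calls to the robot, and variables do not carry over. Pictures are saved under pics/ and viewed, at most 10 in all, crops included, and the job is handed in when it is done.

Besides the shell and the picture viewer there is one more tool, called after "Call:" as name(argument=value, ...) on one line, values as JSON. send_rows: Moves the arm, as the interface text tells. Its arguments: {"type":"object","properties":{"steps":{"type":"array"},"fingers":{"type":"number"},"squeeze":{"type":"number"}},"required":["steps"]}

```bash
mkdir -p pics; ls; cat > h.py <<'E'
import numpy as np, cv2
from bench import sense, snapshot, order, finder
def ray(s,px):
    K=np.array(s["K"],float);k1=s["k1"]
    u=np.array([(px[0]-K[0,2])/K[0,0],(px[1]-K[1,2])/K[1,1]])
    v=u.copy()
    for _ in range(30): v=u/(1+k1*(v@v))
    P=np.array(s["pose"]); d=P[:3,:3]@np.array([v[0],-v[1],-1.0]); return P[:3,3],d
def atz(s,px,z):
    o,d=ray(s,px); return o+d*(z-o[2])/d[2]
def proj(s,p):
    P=np.array(s["pose"]);K=np.array(s["K"],float);c=P[:3,:3].T@(np.array(p,float)-P[:3,3])
    v=np.array([c[0],-c[1]])/-c[2]; v=v*(1+s["k1"]*(v@v)); return np.array([K[0,0]*v[0]+K[0,2],K[1,1]*v[1]+K[1,2]])
def save(s,n): cv2.imwrite("pics/%s.png"%n,s["img"][...,::-1])
def pin(l,c):
    return [(round(r["confidence"],2),np.array(r["at"])*[560,420]) for r in finder.pinpoint(l,c)]
E
python3 - <<'E'
from h import *
Z=dict(riser=0,drip_tray=0,marker_post=0,pointer_tip=66,board=60,board_front=65,board_grip=94,seat=70,cover=75,cover_grip=95,petri_dish=0,small_bottle=0)
for c in("scene","top"):
    s=snapshot(c);save(s,c+"0");print(c,np.round(s["pose"],2).tolist(),s["K"],s["k1"])
    for l,z in Z.items():
        print(l,[(a,p.round(),atz(s,p,z).round(1)[:2]) for a,p in pin(l,c)[:3]])
E
```

```text
pics
scene [[0.54, 0.64, -0.55, -5.17], [-0.84, 0.41, -0.35, -448.95], [0.0, 0.65, 0.76, 737.71], [0.0, 0.0, 0.0, 1.0]] [[424.42604692   0.         278.73854423]
 [  0.         424.42604692 207.31649827]
 [  0.           0.           1.        ]] -0.04637858935275027
riser [(0.59, array([253., 235.]), array([ 429.7, -107.8])), (0.47, array([275., 223.]), array([ 484.9, -130.3]))]
drip_tray [(0.94, array([323., 263.]), array([ 447.8, -269.6]))]
marker_post [(0.62, array([271., 303.]), array([ 315.4, -229.6])), (0.56, array([325., 322.]), array([ 335.7, -334.7])), (0.51, array([297., 209.]), array([ 545.8, -150.8]))]
pointer_tip [(0.79, array([283., 283.]), array([ 331.3, -245.7])), (0.72, array([336., 288.]), array([ 373.4, -331.1])), (0.63, array([306., 176.]), array([ 589.2, -144.4]))]
board [(0.89, array([253., 212.]), array([ 444.4, -101.7]))]
board_front [(0.92, array([301., 234.]), array([ 444.7, -216.8]))]
board_grip [(0.58, array([210., 188.]), array([427.3,  -5.3])), (0.45, array([318., 264.]), array([ 384.4, -286.6]))]
seat [(0.77, array([274., 224.]), array([ 434.9, -159.4]
[... 929 characters left out ...]
ay([ 366.6, -333. ])), (0.64, array([211., 218.]), array([426.2,   2.1]))]
board [(0.8, array([265., 215.]), array([ 437.3, -111.1]))]
board_front [(0.96, array([319., 212.]), array([ 444.3, -225.4]))]
board_grip [(0.56, array([211., 216.]), array([4.263e+02, 1.000e-01]))]
seat [(0.86, array([291., 212.]), array([ 442.4, -166.3]))]
cover [(0.75, array([288., 212.]), array([ 441.4, -160.9])), (0.35, array([262., 216.]), array([ 432.1, -105. ]))]
cover_grip [(0.91, array([291., 215.]), array([ 432.5, -165.1]))]
petri_dish [(0.82, array([341., 218.]), array([ 444.4, -281.2])), (0.49, array([286., 215.]), array([ 447.7, -156.9]))]
small_bottle [(0.76, array([233., 150.]), array([597.1, -32.5]))]
```

View pics/scene0.png

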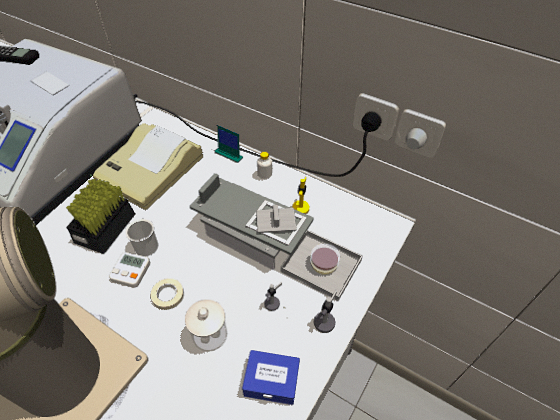

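View pics/top0.png

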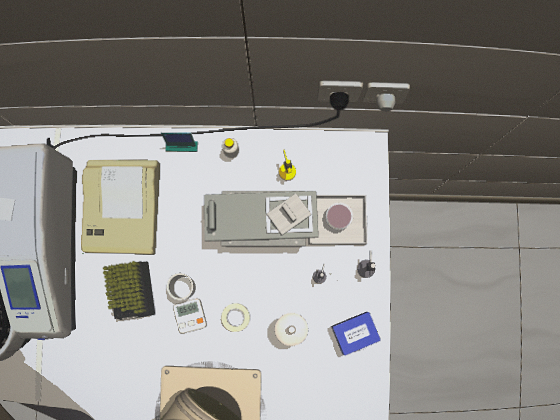

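The scene shows the board along world −y with the cover askew on its frame (top image ≈ (291,213)). The larger black post is at top (367,266), the smaller black one at (319,275), and the yellow one is a decoy. The larger black post is the marker.

```bash
python3 - <<'E'
from h import *
s=sense();print(s["tcp_rot"],s["time"],s["tool_pos"])
w=snapshot("wrist")
from scipy.spatial.transform import Rotation as R
T=np.eye(4);T[:3,:3]=R.from_euler("xyz",s["tcp_rot"],degrees=True).as_matrix();T[:3,3]=s["tool_pos"]
X=np.linalg.inv(T)@w["pose"];print(X.round(3),w["K"],w["k1"])
# cover outline in top
t=snapshot("top")
g=cv2.resize(t["img"][180:260,190:350],None,fx=5,fy=5,interpolation=cv2.INTER_CUBIC);cv2.imwrite("pics/topcrop.png",g[...,::-1])
m=finder.trace("cover","top")[0]; mm=m["mask"].astype(np.uint8);c=max(cv2.findContours(mm,0,2)[0],key=cv2.contourArea)
P=np.array([atz(t,p[0].astype(float),80)[:2] for p in c],np.float32);print(m["confidence"],cv2.minAreaRect(P),cv2.boxPoints(cv2.minAreaRect(P)))
E
```

```text
[1.79994695e+02 1.61442122e-04 1.53023499e+02] 1.3 [272.16478378 534.76184586 231.31913514]
[[ 0.00000e+00  9.59000e-01  2.82000e-01  7.14440e+01]
 [ 1.00000e+00 -0.00000e+00  1.00000e-03 -7.01000e-01]
 [ 1.00000e-03  2.82000e-01 -9.59000e-01 -1.43529e+02]
 [ 0.00000e+00  0.00000e+00  0.00000e+00  1.00000e+00]] [[292.47392334   0.         283.7065184 ]
 [  0.         292.47392334 205.62326066]
 [  0.           0.           1.        ]] 0.02199075538616337
0.96 ((436.4123229980469, -161.59422302246094), (57.63163375854492, 75.13751983642578), 37.3311882019043) [[ 390.7171  -149.1962 ]
 [ 436.2821  -208.94131]
 [ 482.10754 -173.99225]
 [ 436.54254 -114.24713]]
```

Call:
send_rows(steps=[[[0,0,2],[0,0,0]],[[0,-0.5,4],[0,0,0]],[[0.2,-2,5],[0,0,0]],[[0.7,-4,5.5],[0,0,0]],[[1.2,-6,5.5],[0,0,0]],[[1.7,-8,5.5],[0,0,0]],[[2.2,-10,5.5],[0,0,0]],[[2.7,-12,5.5],[0,0,0]],[[3.2,-14,5.5],[0,0,0]],[[3.7,-16,5.5],[0,0,0]]])

```text
time: 2.7
tool_pos: [383.2, 52.8, 396.6]
tcp_rot: [180.0, 0.1, 153.0]
ft_force: [1.2, -0.4, -0.1]
finger_gap: 85.2
grip_force: 0.0
```

View pics/topcrop.png

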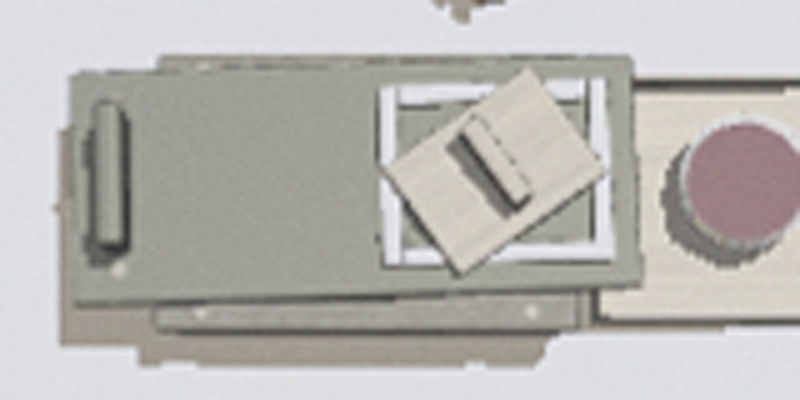

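The cropped picture shows the cover turned about 33° anticlockwise on the white frame, with its bar at crop (490,165).

Call:
send_rows(steps=[[[0.3,-1.2,-0.3],[0,0,-0.185]],[[0.6,-2.4,-0.6],[0,0,-0.37]],[[0.9,-3.6,-1.0],[0,0,-0.555]],[[1.2,-4.8,-1.4],[0,0,-0.74]],[[1.5,-6,-1.8],[0,0,-0.925]],[[1.8,-7.2,-2.2],[0,0,-1.11]],[[1.8,-7.2,-2.6],[0,0,-1.295]],[[1.8,-7.2,-3],[0,0,-1.48]],[[1.8,-7.2,-3.2],[0,0,-1.665]],[[1.8,-7.2,-3.2],[0,0,-1.85]]])

```text
time: 3.95
tool_pos: [436.8, -161.2, 299.6]
tcp_rot: [-179.9, 0.0, 46.7]
ft_force: [-0.0, -0.2, 0.8]
finger_gap: 85.4
grip_force: 0.0
```

```bash
cat >look.py <<'E'
from h import *
import sys
Z=dict(pointer_tip=66,marker_post=0,board_front=65,board_grip=94,seat=70,cover=75,cover_grip=95,riser=0,petri_dish=0,drip_tray=0)
s=snapshot("wrist");save(s,sys.argv[1]);st=sense();print(st["tool_pos"].round(1),st["tcp_rot"].round(2),st["ft_force"].round(1),st["time"])
for l in sys.argv[2:]:
    print(l,[(a,p.round(),atz(s,p,Z[l]).round(1)[:2]) for a,p in pin(l,"wrist")[:3]])
def rect(l,z):
    for m in finder.trace(l,"wrist")[:1]:
        c=max(cv2.findContours(m["mask"].astype(np.uint8),0,2)[0],key=cv2.contourArea)
        P=np.array([atz(s,p[0].astype(float),z)[:2] for p in c],np.float32);r=cv2.minAreaRect(P);print(l,m["confidence"],r,cv2.boxPoints(r).round(1).tolist())
rect("cover",80);rect("board",70)
E
python3 look.py w1 pointer_tip marker_post board_front board_grip seat cover cover_grip riser drip_tray
```

```text
[ 437.  -161.2  300. ] [-1.7997e+02  1.0000e-02  4.6120e+01] [ 0.1 -0.5  1.2] 4.0
pointer_tip [(0.78, array([329., 291.]), array([ 368.4, -332. ])), (0.68, array([267., 259.]), array([ 337.8, -231.7])), (0.61, array([365.,  86.]), array([ 582.1, -148.5]))]
marker_post [(0.94, array([257., 253.]), array([ 307.4, -233.9])), (0.78, array([312., 282.]), array([ 338.1, -335.7])), (0.73, array([337., 114.]), array([ 547.1, -157.3]))]
board_front [(0.71, array([318., 205.]), array([ 443.1, -221.4])), (0.6, array([179.,  79.]), array([426.3,   8.9]))]
board_grip [(0.69, array([250., 141.]), array([ 440.6, -101.1])), (0.58, array([180.,  80.]), array([431.6,  -1.6]))]
seat []
cover [(0.56, array([286., 177.]), array([ 440.1, -163.4]))]
cover_grip [(0.89, array([284., 178.]), array([ 439.4, -159.8]))]
riser []
drip_tray [(0.78, array([334., 218.]), array([ 440.4, -274.3]))]
cover 0.91 ((437.8637390136719, -161.4491729736328), (58.22439956665039, 77.58715057373047), 36.755943298339844) [[391.29998779296875, -147.8000030517578], [437.79998779296875, -210.0], [484.3999938964844, -175.10000610351562], [438.0, -112.9000015258789]]
board 0.72 ((435.08465576171875, -101.83515167236328), (101.6366195678711, 241.52334594726562), 3.0814995765686035) [[377.79998779296875, 16.0], [390.79998779296875, -225.1999969482422], [492.29998779296875, -219.6999969482422], [479.29998779296875, 21.5]]
```

View pics/w1.png

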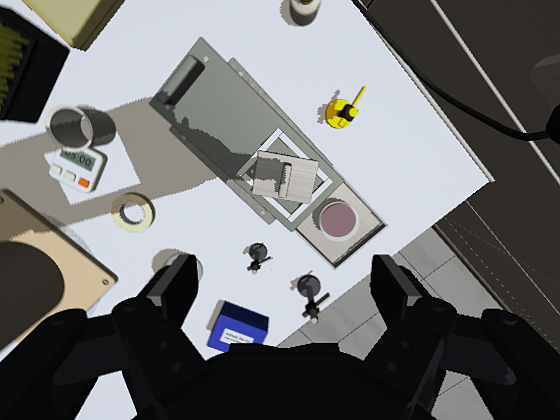

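The wrist view shows the cover bar at (286,178), the board grip at (180,80) and the larger black marker post at (312,285). The networks agree. I'll go lower to check from near.

Call:
send_rows(steps=[[[0,0,-1.5],[0,0,-0.1]],[[0,0,-3.0],[0,0,-0.163]],[[0,0,-4.0],[0,0,-0.163]],[[0,0,-4.0],[0,0,-0.163]]], fingers=0.5, squeeze=40)

```text
time: 5.05
tool_pos: [435.3, -160.3, 177.7]
tcp_rot: [-179.7, 0.1, 37.7]
ft_force: [-0.1, 0.3, 0.8]
finger_gap: 42.8
grip_force: 0.0
```

```bash
python3 look.py w2 board_front board_grip seat cover cover_grip pointer_tip
```

```text
[ 436.6 -161.   179.9] [-1.799e+02  5.000e-02  3.771e+01] [0.2 0.6 0.8] 5.1
board_front [(0.78, array([338., 232.]), array([ 443.1, -219.1])), (0.44, array([287., 212.]), array([ 428.8, -169.3]))]
board_grip [(0.62, array([105.,  87.]), array([430.4,  -2.3]))]
seat []
cover [(0.87, array([286., 201.]), array([ 438.6, -160. ]))]
cover_grip [(0.89, array([285., 207.]), array([ 438.1, -159.4]))]
pointer_tip [(0.88, array([283., 310.]), array([ 344.4, -229.6])), (0.72, array([388.,  47.]), array([ 583.2, -148.5])), (0.65, array([368., 235.]), array([ 457.8, -242.8]))]
cover 0.69 ((437.22576904296875, -99.4246826171875), (98.01030731201172, 237.11941528320312), 3.4394586086273193) [[381.20001220703125, 16.0], [395.3999938964844, -220.6999969482422], [493.29998779296875, -214.8000030517578], [479.0, 21.899999618530273]]
board 0.71 ((434.92108154296875, -97.97647094726562), (102.0943832397461, 246.28611755371094), 3.530412197113037) [[376.3999938964844, 21.799999237060547], [391.6000061035156, -224.0], [493.5, -217.6999969482422], [478.29998779296875, 28.100000381469727]]
```

View pics/w2.png

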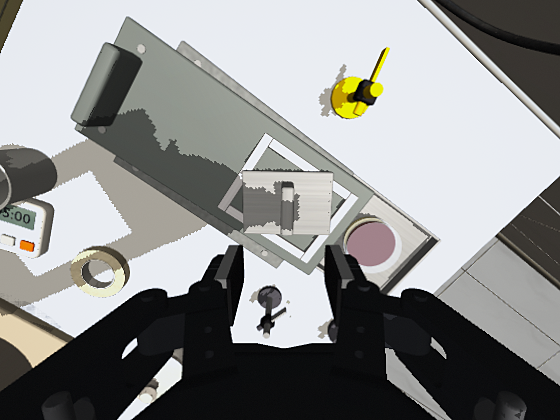

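```bash
python3 - <<'E'
import cv2
i=cv2.imread("pics/w2.png");cv2.imwrite("pics/w2c.png",cv2.resize(i[115:295,170:410],None,fx=3.3333,fy=3.3333,interpolation=cv2.INTER_CUBIC))
E
```

```text
(no output)
```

View pics/w2c.png

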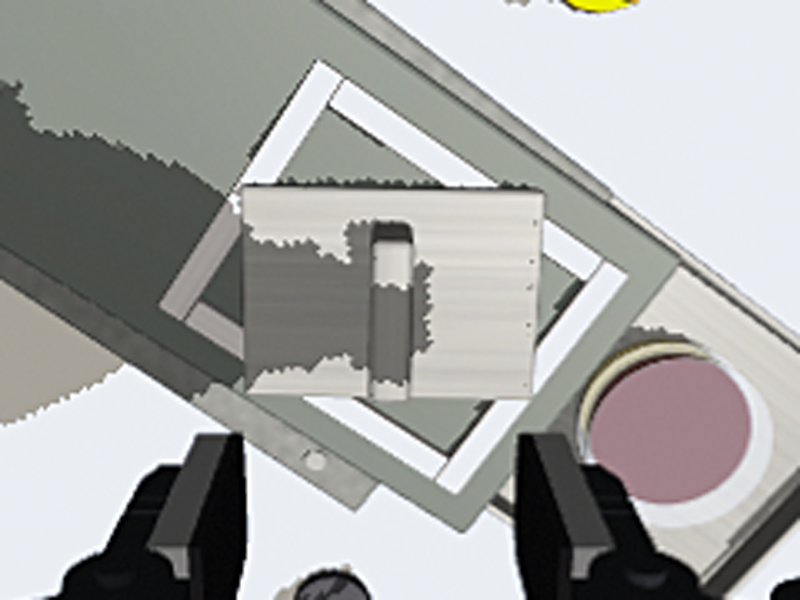

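The crop shows the frame's outer corners at about (318,60), (628,273), (457,493) and (160,305). The cover's corners are near (243,186) and (543,190), and the bar top is at (392,320).

```bash
python3 - <<'E'
from h import *
s=snapshot("wrist")
f=lambda P,z:np.array([atz(s,np.array(p)/3.33333+[170-.35,115-.35],z)[:2] for p in P])
def show(n,Q):
    c=Q.mean(0);a=Q[1]-Q[0]+Q[2]-Q[3];b=Q[3]-Q[0]+Q[2]-Q[1]
    print(n,c.round(1),"lens",np.hypot(*a)/2,np.hypot(*b)/2,"ang",np.degrees(np.arctan2(a[1],a[0])).round(2),np.degrees(np.arctan2(b[1],b[0])).round(2))
show("frame",f([(318,60),(628,273),(457,493),(160,305)],75))
show("cover",f([(243,186),(543,190),(533,397),(244,395)],81))
show("bar",f([(372,240),(413,240),(410,400),(370,400)],104))
fe=f([(680,262),(463,531)],70);print("front",fe,fe.mean(0),np.degrees(np.arctan2(*(fe[0]-fe[1])[::-1])))
r=f([(370,10),(610,195),(380,487)],60);print("riser",r,[np.degrees(np.arctan2(*d[::-1])) for d in(r[1]-r[0],r[1]-r[2])])
E
```

```text
frame [ 441.2 -163.8] lens 97.72733725501664 77.26821574875082 ang -86.61 -176.58
cover [ 441.  -163.3] lens 76.47105777439103 56.12279234227166 ang -52.92 -143.32
bar [ 440.9 -163.2] lens 9.608588710018317 39.76682240855564 ang -52.33 -142.97
front [[ 493.46032574 -221.09490904]
 [ 395.05792816 -225.92507651]] [ 444.25912695 -223.50999277] 2.8101577810836074
riser [[ 493.9527088  -115.59093223]
 [ 495.70397778 -197.13721668]
 [ 387.42248837 -201.22066356]] [np.float64(-88.76971831930081), np.float64(2.1596808231407336)]
```

Call:
send_rows(steps=[[[0.15,-0.08,-1.5],[0,0,-0.012]],[[0.15,-0.08,-2.6],[0,0,-0.012]],[[0.15,-0.08,-3.15],[0,0,-0.012]],[[0.15,-0.08,-3.15],[0,0,-0.012]]], fingers=0.6)

```text
time: 6.05
tool_pos: [440.9, -163.3, 85.0]
tcp_rot: [-179.9, 0.1, 37.0]
ft_force: [-0.0, 0.0, -0.1]
finger_gap: 34.2
grip_force: 0.0
```

```bash
python3 -c "
from bench import sense
s=sense();print(s)"
```

```text
{'time': 6.05, 'joint_pos': array([-2.65747663e+01, -5.64701900e+00,  1.14328690e+02, -1.35602104e-03,
        7.14480949e+01,  2.64249549e+01]), 'qd': array([ 0.09401539, -1.54166675, -2.11595348,  0.01097325,  0.93379189,
        0.07750133]), 'joint_efforts': array([-2.93409952e-02, -3.95121431e+01, -4.47268438e+01, -2.38468616e-03,
       -3.63035565e-01, -3.28866154e-04]), 'tool_pos': array([ 440.89112884, -163.29997701,   84.99569195]), 'tcp_rot': array([-1.79884364e+02,  5.88992202e-02,  3.70007711e+01]), 'ft_force': array([-0.02407233,  0.01530231, -0.11375411]), 'wrist_torque': array([ 0.01972411, -0.02760452,  0.07923078]), 'grip_force': 0.0, 'finger_gap': 34.23858210515043}
```

Close on the bar and lift.

Call:
send_rows(steps=[[[0,0,0],[0,0,0]],[[0,0,0],[0,0,0]],[[0,0,0],[0,0,0]],[[0,0,0],[0,0,0]],[[0,0,0.5],[0,0,0]],[[0,0,0.7],[0,0,0]]], fingers=1.0, squeeze=50)

```text
time: 6.8
tool_pos: [442.3, -164.0, 108.4]
tcp_rot: [179.9, -0.0, 37.0]
ft_force: [0.1, 0.6, -2.1]
finger_gap: 8.8
grip_force: 49.8
```

Call:
send_rows(steps=[[[0,0,0.3],[0,0,-0.18]],[[0,0,0.3],[0,0,-0.36]],[[0,0,0.3],[0,0,-0.5]],[[0,0,0.3],[0,0,-0.586]],[[0,0,0.3],[0,0,-0.586]]])

```text
time: 7.42
tool_pos: [441.7, -163.7, 116.1]
tcp_rot: [180.0, -0.0, 3.5]
ft_force: [0.0, 1.0, -1.9]
finger_gap: 9.0
grip_force: 49.8
```

```bash
python3 - <<'E'
from h import *
s=snapshot("wrist");save(s,"w3");st=sense();print(st["tool_pos"].round(1),st["tcp_rot"].round(2),st["ft_force"].round(1),st["time"],st["finger_gap"])
cv2.imwrite("pics/w3c.png",cv2.resize(s["img"][130:340,150:430,::-1],None,fx=2.857,fy=2.857,interpolation=cv2.INTER_CUBIC))
E
```

```text
[ 441.7 -163.7  116.1] [ 1.7999e+02 -1.0000e-02  3.5400e+00] [-0.1 -0.2 -1.1] 7.475 8.590322981660188
```

View pics/w3c.png

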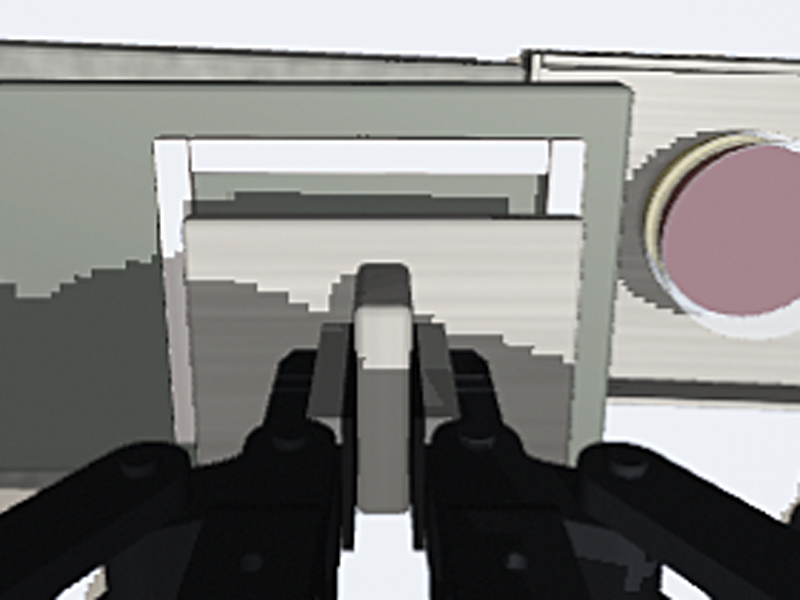

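The crop shows the cover now square to the board (back edge at row 219, frame back edge at row 138). The riser's back edge, from (0,42) to (522,65), is slightly askew to the board.

```bash
python3 - <<'E'
from h import *
s=snapshot("wrist")
f=lambda P,z:np.array([atz(s,np.array(p)/2.857+[150-.35,130-.35],z)[:2] for p in P])
def ang(Q): d=Q[1]-Q[0]; return np.degrees(np.arctan2(d[1],d[0])).round(2)
def seg(n,P,z,w,sg=-1):
    Q=f(P,z);d=(Q[1]-Q[0]);L=np.hypot(*d);d/=L
    nrm=np.array([d[1],-d[0]])  # right of dir
    c=Q.mean(0)+nrm*w; print(n,Q.round(1).tolist(),"len",L.round(1),"ang",ang(Q),"centre",c.round(1))
seg("cover",[(187,219),(583,219)],112,28)
seg("frame",[(153,138),(585,138)],75,38.5)
seg("board",[(0,84),(632,85)],70,50)
seg("riser",[(0,42),(522,65)],60,60)
E
```

```text
cover [[467.1, -126.8], [471.6, -199.5]] len 72.9 ang -86.46 centre [ 441.4 -164.9]
frame [[474.1, -111.0], [480.1, -207.4]] len 96.6 ang -86.45 centre [ 438.6 -161.6]
board [[483.2, -75.7], [491.9, -217.7]] len 142.2 ang -86.51 centre [ 437.6 -149.7]
riser [[491.4, -71.9], [493.9, -194.2]] len 122.3 ang -88.87 centre [ 432.7 -134.2]
```

Call:
send_rows(steps=[[[0,0.1,-0.5],[0,0,0]],[[0,0.1,-0.9],[0,0,0]],[[0,0.1,-0.9],[0,0,0]]])

```text
time: 7.9
tool_pos: [440.2, -159.9, 86.7]
tcp_rot: [-179.9, 0.2, 3.5]
ft_force: [0.7, -0.3, -0.7]
finger_gap: 8.5
grip_force: 49.7
```

```bash
python3 - <<'E'
from h import *
s=snapshot("wrist");save(s,"w4");st=sense();print(st["tool_pos"].round(1),st["tcp_rot"].round(2),st["ft_force"].round(1),st["time"],st["finger_gap"])
cv2.imwrite("pics/w4c.png",cv2.resize(s["img"][130:280,180:380,::-1],None,fx=4,fy=4,interpolation=cv2.INTER_CUBIC))
E
```

```text
[ 440.8 -160.2   87.6] [-1.7994e+02  1.2000e-01  3.4500e+00] [-0.1  0.  -1.3] 7.95 8.555234908552274
```

View pics/w4c.png

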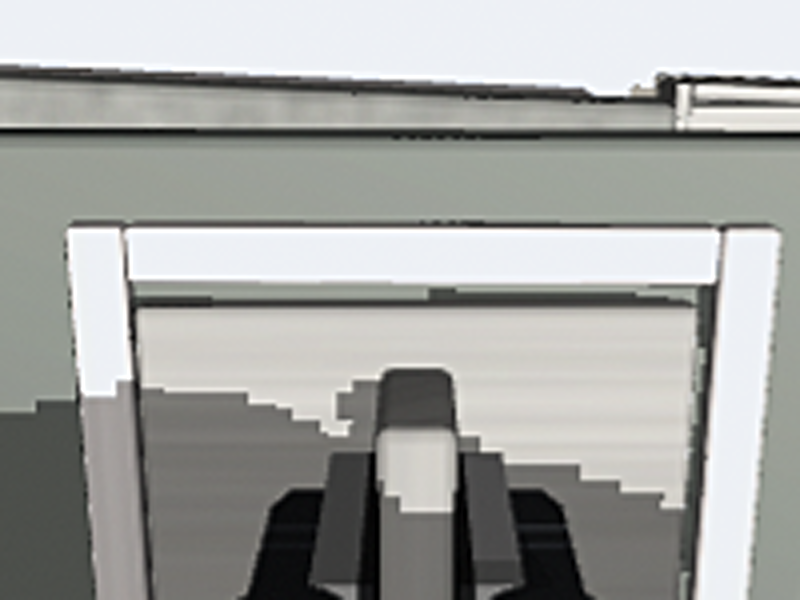

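The crop shows the cover (columns 137–698) inside the frame opening (columns 127–720), with the back gap clear. It needs to go about 0.8 mm forward, then down.

Call:
send_rows(steps=[[[0,-0.03,-0.05],[0,0,0]],[[0,-0.03,-0.1],[0,0,0]],[[0,-0.03,-0.15],[0,0,0]],[[0,-0.03,-0.15],[0,0,0]]])

```text
time: 8.45
tool_pos: [441.6, -161.6, 84.3]
tcp_rot: [-180.0, 0.0, 3.4]
ft_force: [0.2, -0.6, -2.0]
finger_gap: 8.9
grip_force: 49.8
```

Call:
send_rows(steps=[[[0,0,-0.05],[0,0,0]],[[0,0,-0.1],[0,0,0]],[[0,0,-0.15],[0,0,0]],[[0,0,-0.15],[0,0,0]]])

```text
time: 8.95
tool_pos: [442.0, -161.7, 82.5]
tcp_rot: [180.0, -0.0, 3.4]
ft_force: [-13.6, 5.5, 26.9]
finger_gap: 8.9
grip_force: 53.6
```

Call:
send_rows(steps=[[[-0.03,0,-0.05],[0,0,0]],[[-0.05,0,-0.05],[0,0,0]],[[-0.05,0,-0.05],[0,0,0]]])

```text
time: 9.32
tool_pos: [442.0, -161.8, 82.5]
tcp_rot: [180.0, -0.2, 3.4]
ft_force: [-11.9, 8.4, 33.5]
finger_gap: 8.7
grip_force: 54.6
```

```bash
python3 - <<'E'
from h import *
s=snapshot("wrist");save(s,"w5");st=sense();print(st["tool_pos"].round(1),st["tcp_rot"].round(2),st["ft_force"].round(1),st["wrist_torque"].round(2),st["time"],st["finger_gap"])
cv2.imwrite("pics/w5c.png",cv2.resize(s["img"][130:280,180:380,::-1],None,fx=4,fy=4,interpolation=cv2.INTER_CUBIC))
E
```

```text
[ 442.  -161.7   82.5] [179.95  -0.19   3.45] [-12.5   7.9  34.2] [ 1.5   2.03 -0.  ] 9.375 8.689289798992723
```

View pics/w5c.png

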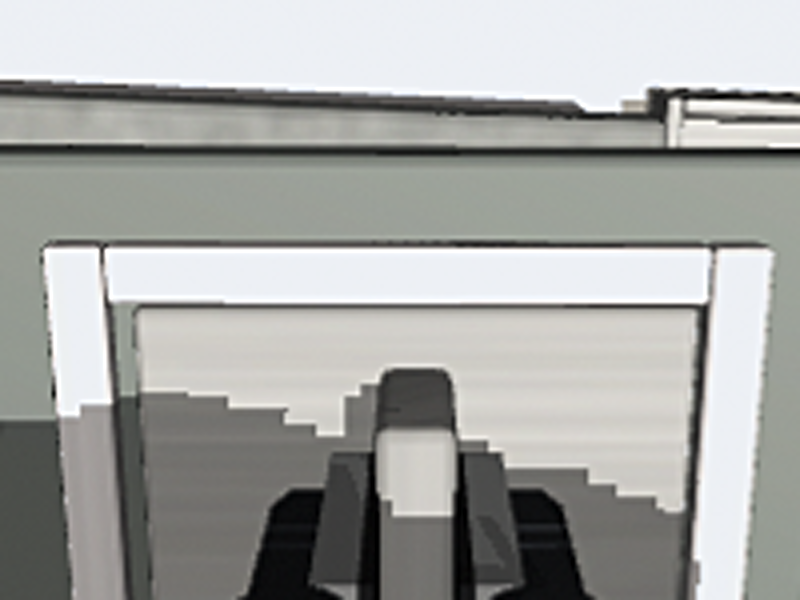

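The crop shows the cover inside the frame, with the rims fully visible, sitting against the front and back rims. I'll ease off, centre it and press again.

Call:
send_rows(steps=[[[0,0,0.13],[0,0,0]],[[0,0.04,0.13],[0,0,0]],[[0,0.04,0.13],[0,0,0]],[[0,0.04,0.13],[0,0,0]]])

```text
time: 9.88
tool_pos: [440.5, -160.7, 82.6]
tcp_rot: [180.0, -0.0, 3.4]
ft_force: [-1.8, -0.1, 6.4]
finger_gap: 8.7
grip_force: 50.8
```

```bash
cat > st.py <<'E'
from h import *
st=sense();print(*[(k,np.round(st[k],2)) for k in("tool_pos","tcp_rot","ft_force","wrist_torque","finger_gap","grip_force")])
E
python3 st.py
```

```text
('tool_pos', array([ 440.55, -160.7 ,   82.63])) ('tcp_rot', array([ 1.7996e+02, -4.0000e-02,  3.4200e+00])) ('ft_force', array([-1.77, -0.09,  6.44])) ('wrist_torque', array([-0.08,  0.15, -0.02])) ('finger_gap', np.float64(8.66)) ('grip_force', np.float64(50.82))
```

Call:
send_rows(steps=[[[0,0,-0.05],[0,0,0]],[[0,0,-0.09],[0,0,0]],[[0,0,-0.09],[0,0,0]],[[0,0,-0.09],[0,0,0]],[[0,0,0.05],[0,0,0]]])

```text
time: 10.5
tool_pos: [440.1, -160.3, 83.9]
tcp_rot: [180.0, -0.0, 3.4]
ft_force: [0.2, -0.2, -1.4]
finger_gap: 9.0
grip_force: 49.8
```

Call:
send_rows(steps=[[[0,0,0],[0,0,0]],[[0,0,0],[0,0,0]],[[0,0,0.5],[0,0,0]],[[0,0,1],[0,0,0]],[[0,0,1.5],[0,0,0]],[[0,0,1.5],[0,0,0]]], fingers=0.6)

```text
time: 11.25
tool_pos: [441.5, -161.0, 131.0]
tcp_rot: [179.9, -0.2, 3.4]
ft_force: [0.2, 0.8, 0.1]
finger_gap: 33.9
grip_force: 0.0
```

```bash
python3 st.py
```

```text
('tool_pos', array([ 441.53, -161.04,  131.01])) ('tcp_rot', array([179.89,  -0.2 ,   3.43])) ('ft_force', array([0.21, 0.81, 0.09])) ('wrist_torque', array([0.  , 0.06, 0.05])) ('finger_gap', np.float64(33.92)) ('grip_force', np.float64(0.0))
```

Call:
send_rows(steps=[[[-0.03,0.01,0],[0,0,0]],[[-0.03,0.01,0],[0,0,0]],[[-0.03,0.01,-0.5],[0,0,0]],[[-0.03,0.01,-0.9],[0,0,0]],[[-0.03,0.01,-1.03],[0,0,0]],[[-0.03,0.01,-1.1],[0,0,0]],[[-0.03,0.01,-1.1],[0,0,0]]], fingers=1.0)

```text
time: 12.12
tool_pos: [438.7, -159.9, 98.8]
tcp_rot: [-180.0, 0.1, 3.4]
ft_force: [-22.3, 10.2, 43.7]
finger_gap: -0.0
grip_force: 22.1
```

```bash
python3 st.py
```

```text
('tool_pos', array([ 438.71, -159.88,   98.8 ])) ('tcp_rot', array([-1.7996e+02,  1.2000e-01,  3.4400e+00])) ('ft_force', array([-22.33,  10.21,  43.69])) ('wrist_torque', array([ 1.73,  3.93, -0.06])) ('finger_gap', np.float64(-0.04)) ('grip_force', np.float64(22.07))
```

The tip stopped at z = 98.8 mm, and the seated bar top should be at 99 mm, so the cover is seated. Next I'll view the pointer and board front from above.

Call:
send_rows(steps=[[[0,0,0.5],[0,0,0]],[[0,0,2],[0,0,0]],[[-0.5,-1,3.5],[0,0,0]],[[-1.0,-2.5,4.5],[0,0,0]],[[-1.2,-3.6,5],[0,0,0]],[[-1.2,-3.6,5],[0,0,0]],[[-1.2,-3.6,5],[0,0,0]]], fingers=0.4)

```text
time: 13.0
tool_pos: [402.9, -267.4, 244.3]
tcp_rot: [-179.9, 0.1, 3.4]
ft_force: [-1.0, 0.5, 0.6]
finger_gap: 51.0
grip_force: 0.0
```

```bash
python3 look.py w6 board_front board_grip seat cover pointer_tip marker_post drip_tray | tee o6
python3 - <<'E'
import cv2
i=cv2.imread("pics/w6.png");cv2.imwrite("pics/w6b.png",cv2.resize(i,(800,600),interpolation=cv2.INTER_CUBIC))
E
```

```text
[ 403.  -267.   244.2] [-1.7989e+02  9.0000e-02  3.4500e+00] [ 0.4 -0.8  0. ] 13.05
board_front [(0.8, array([240., 146.]), array([ 443.4, -217.9])), (0.29, array([341., 217.]), array([ 369.3, -337.3]))]
board_grip [(0.98, array([  8., 151.]), array([427.1,   2.5])), (0.16, array([328., 226.]), array([ 368.4, -317.4]))]
seat []
cover [(0.6, array([188., 146.]), array([ 441.5, -165.4]))]
pointer_tip [(0.87, array([342., 218.]), array([ 369. , -337.6])), (0.6, array([256., 235.]), array([ 342. , -239.4]))]
marker_post [(0.95, array([327., 223.]), array([ 338. , -332.8])), (0.77, array([199.,  48.]), array([ 548.9, -158.7])), (0.66, array([255., 237.]), array([ 312., -233.]))]
drip_tray []
cover 0.9 ((439.5188903808594, -162.95449829101562), (53.94162368774414, 75.87146759033203), 3.5153872966766357) [[410.29998779296875, -126.69999694824219], [414.8999938964844, -202.5], [468.79998779296875, -199.1999969482422], [464.1000061035156, -123.4000015258789]]
board 0.94 ((434.6075134277344, -92.77252197265625), (101.12484741210938, 261.3861999511719), 2.8563811779022217) [[377.6000061035156, 35.20000076293945], [390.6000061035156, -225.8000030517578], [491.6000061035156, -220.8000030517578], [478.6000061035156, 40.29999923706055]]
```

View pics/w6b.png

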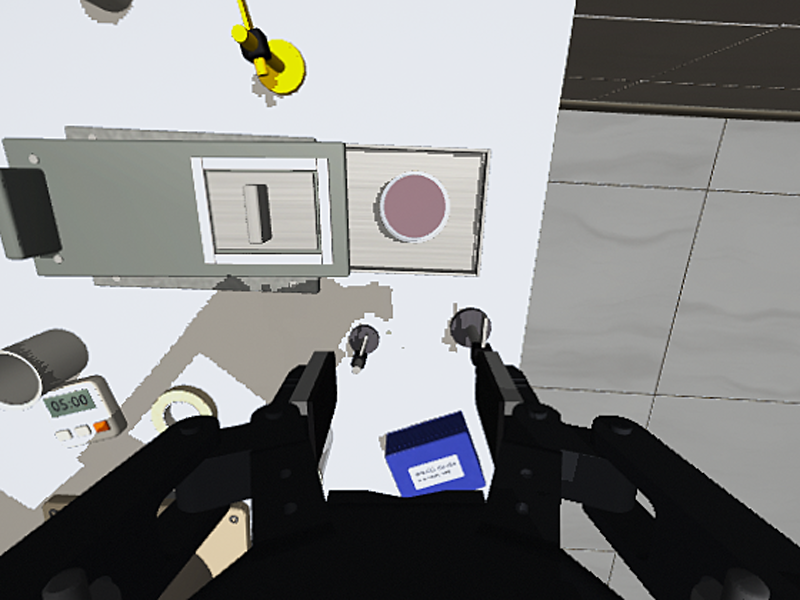

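The view shows the cover square in its frame, the board front edge at about column 346 (800-px scale), and the pointer tip at about (487,317). No more viewing is left, so I'll continue numerically.

```bash
python3 - <<'E'
from h import *
i=cv2.imread("pics/w6.png");g=cv2.cvtColor(i,6)
print(g[212:246:2,328:352])
s=snapshot("wrist")
for r in (106,115,125,145,165,180,188): print(r,g[r,234:254].tolist())
for c in (60,100,140,180,210): print("col",c,g[84:104,c].tolist(),g[188:210,c].tolist())
for p in [(341,218),(341,222),(341,240)]: print(p,atz(s,np.array(p,float),66).round(1))
st=sense();print(pin("pointer_tip","wrist")[0],pin("board_front","wrist")[0])
E
```

```text
[[233 233 233 233 233 233 233 233 233 233 233 233 233 233 233 233 233 233
  233 233 233 233 233 233]
 [255 255 255 253 249 244 240 237 235 233 233 233 233 232 233 233 233 233
  233 233 233 233 233 233]
 [  9   4  15   9  42  48  66  92 245 250 240 235 234 233 233 233 233 233
  233 232 232 233 233 233]
 [ 96  97  94  94  95  95  94  84  59  45 134 245 245 236 234 233 233 233
  233 233 232 233 233 233]
 [ 93  93  90  92  93  90  90  94  95  51  48  41 132 237 238 234 233 233
  233 233 233 233 233 233]
 [ 96  93  90  90  93  90  90  94  97  52  17  84 106 164 241 241 235 233
  233 233 233 233 233 233]
 [ 94  93  92  91  93  90  89  94  83  43  27 208 232 127  45 233 244 235
  233 233 233 233 233 233]
 [ 96  94  93  93  92  89  89  94  73  37  53 208 225 126  70 126 233 238
  234 233 232 233 233 233]
 [ 55  54  60  65  77  88  90  95  61  27  97 207 193 111  74 101 232 239
  234 233 233 233 233 233]
 [ 49  52  58  64  66  75  89  96  58  21 179 219 185 108  78  60 229 240
  234 233 233 233 233 233]
 [ 48  50  54  60  65  67  78  95  50   6 184 226 123  75  71 183 239 236
  234 233 233 23
[... 1893 characters left out ...]
, 140, 143, 141, 87, 159, 155, 151, 153, 157, 157, 156, 155, 137, 242, 236, 233, 233, 233, 232, 233]
col 180 [232, 232, 232, 232, 232, 232, 232, 232, 234, 240, 196, 138, 166, 173, 131, 100, 147, 160, 156, 156] [142, 143, 143, 144, 146, 103, 167, 170, 162, 161, 157, 156, 157, 154, 155, 146, 159, 158, 156, 156, 156, 157]
col 210 [232, 232, 232, 232, 233, 232, 232, 232, 232, 234, 239, 219, 134, 155, 146, 101, 145, 165, 160, 159] [144, 145, 143, 145, 151, 94, 161, 161, 157, 166, 84, 79, 82, 79, 79, 79, 54, 164, 164, 157, 157, 157]
(341, 218) [ 369.  -337.7   66. ]
(341, 222) [ 364.1 -338.3   66. ]
(341, 240) [ 341.5 -340.9   66. ]
(0.6, array([251.496, 233.604])) (0.8, array([238.504, 148.596]))
```

```bash
python3 - <<'E'
from h import *
s=snapshot("wrist")
W=lambda p,z:atz(s,np.array(p,float),z)[:2]
r=np.array([W(p,60) for p in[(60,87.9),(100,90.6),(140,91.9),(180,94.2),(210,95.7)]]);b=np.array([W(p,70) for p in[(60,97.3),(100,98.2),(140,98.3),(180,98.4),(210,98.7)]])
n=np.array([W(p,70) for p in[(60,192),(100,192.7),(140,193),(180,193),(210,193)]]);rn=np.array([W(p,60) for p in[(100,200.2),(140,202.3)]])
for k,q in dict(riser=r,board=b,boardn=n,risern=rn).items(): f=np.polyfit(q[:,1],q[:,0],1);print(k,np.degrees(np.arctan(-f[0]))-90,q[[0,-1]].round(1).tolist())
t=W((340.3,221),66); e=np.array([W(p,70) for p in[(240.0,106),(240.4,125),(241.1,145),(242,165),(242.7,180)]])
print(t,e.round(1).tolist())
for a in(-88.9,-88,-87.5):
    u=np.array([np.cos(np.radians(a)),np.sin(np.radians(a))]);print(a,(t-e.mean(0))@u,(t-e[-1])@u,(t-r[-1])@[-u[1],u[0]])
E
```

```text
riser -88.8379811199254 [[491.0, -31.9], [493.9, -185.8]]
board -86.55328067960733 [[481.5, -37.6], [490.4, -188.2]]
boardn -86.87675701689481 [[382.0, -22.0], [390.9, -186.9]]
risern -89.73583650546317 [[372.0, -58.0], [372.2, -103.5]]
[ 365.18691891 -337.53887898] [[485.3, -218.9], [466.5, -219.6], [445.9, -220.7], [424.5, -222.1], [407.9, -223.2]]
-88.9 115.09485361678414 113.54375413481779 -131.55794557913546
-88 113.77620830350607 112.82425579158806 -133.88573214498876
-87.5 113.03147633628744 112.41249420966797 -135.1647092579938
```

Call:
send_rows(steps=[[[0.2,1.8,0],[0,0,0]],[[0.4,3.6,0],[0,0,0]],[[0.6,5.4,-0.3],[0,0,0]],[[0.8,7.2,-1],[0,0,0]],[[0.95,8.88,-2],[0,0,0]],[[0.95,8.88,-3],[0,0,0]],[[0.95,8.88,-3.5],[0,0,0]],[[0.95,8.88,-3.5],[0,0,0]]])

```text
time: 14.7
tool_pos: [431.1, -2.0, 139.9]
tcp_rot: [-180.0, 0.1, 3.4]
ft_force: [-0.3, 0.1, 1.0]
finger_gap: 50.8
grip_force: 0.0
```

```bash
python3 look.py w7 board_grip
```

```text
[431.8  -2.3 141.1] [1.80e+02 1.00e-02 3.36e+00] [-0.8 -0.8  0.3] 14.75
board_grip [(0.98, array([283., 230.]), array([429.4,  -2.3]))]
cover 0.86 ((439.29071044921875, -157.35479736328125), (58.69758605957031, 77.88899993896484), 2.6479668617248535) [[408.20001220703125, -119.80000305175781], [411.79998779296875, -197.60000610351562], [470.3999938964844, -194.89999389648438], [466.79998779296875, -117.0999984741211]]
board 0.89 ((435.5967102050781, -101.49144744873047), (101.44782257080078, 241.24070739746094), 3.166825294494629) [[378.29998779296875, 16.100000381469727], [391.6000061035156, -224.6999969482422], [492.8999938964844, -219.10000610351562], [479.6000061035156, 21.700000762939453]]
```

Call:
send_rows(steps=[[[0,0,-1],[0,0,0]],[[0,0,-1.8],[0,0,0]],[[0,0,-2.1],[0,0,0]],[[0,0,-2.1],[0,0,0]],[[0,0,-2.1],[0,0,0]]])

```text
time: 15.52
tool_pos: [432.8, -1.9, 79.0]
tcp_rot: [180.0, -0.1, 3.4]
ft_force: [-0.1, 0.1, 0.8]
finger_gap: 51.6
grip_force: 0.0
```

Call:
send_rows(steps=[[[0,0,0],[0,0,0]],[[0,0,0],[0,0,0]],[[0,0,0],[0,0,0]],[[0,0,0],[0,0,0]]], fingers=1.0, squeeze=90)

```text
time: 16.02
tool_pos: [432.2, -1.6, 78.5]
tcp_rot: [-180.0, -0.1, 3.4]
ft_force: [-1.4, 1.8, 6.2]
finger_gap: 10.6
grip_force: 88.5
```

```bash
python3 st.py
```

```text
('tool_pos', array([432.25,  -1.57,  78.49])) ('tcp_rot', array([-1.7999e+02, -6.0000e-02,  3.4200e+00])) ('ft_force', array([-1.42,  1.76,  6.23])) ('wrist_torque', array([ 0.17,  0.3 , -0.09])) ('finger_gap', np.float64(10.58)) ('grip_force', np.float64(88.49))
```

Call:
send_rows(steps=[[[0.003,-0.15,-0.01],[0,0,-0.003]],[[0.01,-0.5,-0.02],[0,0,-0.008]],[[0.02,-0.95,-0.03],[0,0,-0.013]],[[0.03,-1.4,-0.03],[0,0,-0.018]],[[0.04,-1.85,-0.03],[0,0,-0.023]],[[0.05,-2.3,-0.03],[0,0,-0.028]],[[0.055,-2.75,-0.03],[0,0,-0.033]],[[0.06,-3.15,-0.03],[0,0,-0.038]],[[0.065,-3.4,-0.03],[0,0,-0.039]],[[0.07,-3.5,-0.03],[0,0,-0.039]]])

```text
time: 17.27
tool_pos: [435.3, -106.0, 78.5]
tcp_rot: [-179.9, -0.2, 1.2]
ft_force: [-0.8, 9.5, 12.2]
finger_gap: 10.6
grip_force: 89.7
```

Call:
send_rows(steps=[[[0,0,0],[0,0,0]],[[0,0,0],[0,0,0]]])

```text
time: 17.52
tool_pos: [435.3, -106.3, 78.5]
tcp_rot: [-180.0, -0.2, 1.2]
ft_force: [-0.1, 5.7, 10.8]
finger_gap: 10.5
grip_force: 89.5
```

```bash
python3 st.py; python3 - <<'E'
from h import *
for c in("wrist","top","scene"):
    s=snapshot(c);save(s,c+"8")
    for l,z in(("board_front",65),("pointer_tip",66),("cover",70),("marker_post",0),("board_grip",94)):
        print(c,l,[(a,p.round(1),atz(s,p,z).round(1)[:2]) for a,p in pin(l,c)[:3]])
E
```

```text
('tool_pos', array([ 435.32, -106.28,   78.48])) ('tcp_rot', array([-1.7997e+02, -1.7000e-01,  1.1900e+00])) ('ft_force', array([-0.08,  5.73, 10.76])) ('wrist_torque', array([ 0.85,  0.2 , -0.04])) ('finger_gap', np.float64(10.55)) ('grip_force', np.float64(89.49))
wrist board_front []
wrist pointer_tip [(0.54, array([541.3, 328.4]), array([ 385.1, -267.7]))]
wrist cover []
wrist marker_post [(0.68, array([359.9,  55.8]), array([ 549.7, -156.8]))]
wrist board_grip [(0.64, array([285.4, 277.3]), array([ 432.4, -107.9]))]
top board_front [(0.97, array([366.7, 215.5]), array([ 439.2, -327.9]))]
top pointer_tip [(0.65, array([369.2, 250.5]), array([ 364.4, -332.7])), (0.48, array([368.5, 217.3]), array([ 435.2, -331.5])), (0.45, array([327.5, 262.7]), array([ 337.3, -244.7]))]
top cover [(0.55, array([337. , 214.4]), array([ 439.3, -263.8]))]
top marker_post [(0.68, array([319.3, 276. ]), array([ 313. , -232.9])), (0.53, array([366.5, 266.2]), array([ 336.4, -337.7]))]
top board_grip [(0.96, array([259.3, 216.6]), array([ 427.1, -100.8]))]
scene board_front [(0.83, array([352.4, 260.9]), array([ 442.1, -330.5]))]
scene pointer_tip [(0.73, array([304.1, 176.6]), array([ 584.9, -142.2])), (0.6, array([338.4, 289.2]), array([ 373.6, -336.1])), (0.57, array([280.7, 283.9]), array([ 327.5, -242.9]))]
scene cover []
scene marker_post [(0.76, array([272. , 303.3]), array([ 315.3, -231.3])), (0.61, array([325.4, 323.7]), array([ 333.2, -338. ])), (0.56, array([322.1, 246.4]), array([ 484. , -248.5]))]
scene board_grip [(0.56, array([249.6, 206.7]), array([ 429.1, -105.4]))]
```

```bash
python3 - <<'E'
from h import *
np.set_printoptions(linewidth=200)
g=cv2.cvtColor(cv2.imread("pics/top8.png"),6)
print("top cols 356-378");print(g[194:282:3,356:380])
g=cv2.cvtColor(cv2.imread("pics/scene8.png"),6)
print("scene rows 276-316 cols 322-350");print(g[278:318:2,320:350])
E
```

```text
top cols 356-378
[[174 175 174 175 173 171 173 175 176 179 217 233 234 232 231 232 231 232 232 233 232 232 233 232]
 [177 173 176 175 174 175 175 173 178 166 195 236 232 232 231 232 232 232 231 232 231 231 233 232]
 [236 226 186 236 236 228 173 174 175 172 201 236 233 232 233 232 233 232 232 232 231 233 232 233]
 [163 173 201 234 234 227 173 175 175 172 206 236 232 232 232 231 234 232 231 231 232 233 232 234]
 [211 171 186 236 236 225 163 177 178 172 188 230 234 231 232 233 234 232 231 232 232 231 231 233]
 [221 149 156 240 236 223 149 176 179 174 175 210 235 232 231 232 232 233 232 231 234 233 231 232]
 [222 117 143 240 236 225 162 175 176 177 178 213 235 233 232 233 232 231 231 231 233 231 231 232]
 [221 145 140 240 236 219 137 174 179 179 168 193 235 233 233 231 232 232 233 232 232 232 232 233]
 [214 106 141 240 236 225 157 178 179 180 171 199 237 233 232 232 232 232 232 234 231 232 231 233]
 [216 128 135 239 235 230 192 174 175 181 179 209 235 232 231 232 232 230 232 232 233 232 231 232]
 [214 143 136 241 235 229 200 175 179 180 164 195 236 233 232 232 233 232 233 233 232 234 231
[... 3680 characters left out ...]
 75  42  31   0 236 243 240 241 239 237 239 237 240 241 239 239 239 237 239 240 239]
 [247 184  48   6  13  14  18  30  34  46  30   0 151 248 240 239 239 240 237 238 240 240 239 238 239 240 239 238 239 240]
 [251 148  58  75 107 109  79  11  18   8   0 209 247 242 240 240 239 240 238 239 239 239 239 241 240 239 240 240 239 238]
 [ 94  81  91 104 105  92  75  25   1  42 224 250 241 239 238 239 240 240 239 240 240 239 238 239 238 239 238 238 239 239]
 [ 54  40  38  68  76  62  78  79  99 103 111 156 234 243 240 238 240 239 239 239 240 239 239 239 239 238 239 239 239 240]
 [ 56  89  93  53  67  81  81  89  95  98 101  95  87 217 245 241 239 240 240 239 239 238 240 238 240 238 238 239 240 240]]
```

```bash
python3 - <<'E'
from h import *
s=snapshot("top")
a=np.radians(-88.85);u=np.array([np.cos(a),np.sin(a)])
e=np.array([atz(s,np.array(p,float),70)[:2] for p in[(366.1,199),(366.7,215),(366.9,230)]])
for tp in[(369.5,252),(370.2,252),(371,252)]:
  t=atz(s,np.array(tp,float),68)[:2];print(t,(t-e.mean(0))@u,e.mean(0))
s=snapshot("scene")
g=cv2.cvtColor(s["img"],7)
for p in[(338.4,289.2),(338,291),(340,291)]:print(p,atz(s,np.array(p,float),66)[:2])
np.set_printoptions(linewidth=200);print(g[244:278:2,340:375])
E
```

```text
[ 361.05833951 -332.92280188] 4.514591154325876 [ 440.19920789 -326.81862883]
[ 361.08171606 -334.40919789] 6.001156937449546 [ 440.19920789 -326.81862883]
[ 361.10834103 -336.10845301] 7.700604148463094 [ 440.19920789 -326.81862883]
(338.4, 289.2) [ 373.61461404 -336.03635384]
(338, 291) [ 369.98642726 -337.10544955]
(340, 291) [ 371.89430485 -340.13086736]
[[195 195 195 196 205 162  87 121 241 242 241 245 167 143 148 145 151 145 149 122 130 244 240 240 240 239 239 239 240 239 239 240 239 239 238]
 [197 201 200 201 137 112 174 238 240 241 242 142 142 150 151 145 151 145 116 128 244 243 240 239 240 239 241 239 239 240 240 239 240 240 241]
 [198 202 192 129 136 215 239 240 242 237 131 140 145 143 146 149 145 101 185 245 242 240 241 240 238 239 239 239 239 238 238 239 239 239 240]
 [197 196 113 145 242 241 241 242 229 142 144 151 149 148 149 142  86 218 243 241 238 240 240 239 240 238 239 239 240 239 239 240 241 239 238]
 [174 116 139 240 241 241 247 196 136 147 150 149 148 151 140  69 215 241 237 241 241 240 239 240 239 240 238 238 239 240 239 240 240 239 241]
 [113 159 238 242 241 24
[... 992 characters left out ...]
48 153 116 101 193 196 195 194 195 196 102 192 149 121 226 243 239 238 239 240 239 239 238 240 240 239 240 240 237 240 239 239]
 [147 151 154 147 100 140 195 197 194 192 195 170 104 219 133 109 226 241 241 239 239 240 238 239 240 239 238 239 239 239 239 240 241 239 239]
 [153 152 145  82 167 198 195 196 190 196 176 119 230 106 134 247 243 241 240 240 241 238 240 240 239 239 239 239 240 238 239 239 238 239 241]
 [153 132  84 163 191 193 200 198 199 176 130 217  86 169 246 242 239 237 239 240 238 240 240 238 239 239 241 239 239 239 238 240 239 240 238]
 [125 100 198 201 194 194 190 198  97 142 207  71 172 246 243 239 239 239 238 239 240 240 239 239 240 239 238 240 240 239 238 241 239 239 239]]
```

Call:
send_rows(steps=[[[0.002,-0.1,0],[0,0,0]],[[0.004,-0.2,0],[0,0,0]],[[0.005,-0.25,0],[0,0,0]],[[0.005,-0.25,0],[0,0,0]]])

```text
time: 19.02
tool_pos: [435.5, -113.3, 78.5]
tcp_rot: [-179.9, -0.2, 1.2]
ft_force: [-0.2, 7.4, 12.6]
finger_gap: 10.3
grip_force: 89.6
```

```bash
python3 st.py; python3 - <<'E'
from h import *
np.set_printoptions(linewidth=200)
a=np.radians(-88.85);u=np.array([np.cos(a),np.sin(a)]);v=np.array([-u[1],u[0]])
for c in("top","scene"):
    s=snapshot(c);save(s,c+"9")
    for l,z in(("board_front",65),("pointer_tip",66),("marker_post",0)):
        print(c,l,[(q,p.round(1),w.round(1),(w@u).round(1),(w@v).round(1)) for q,p in pin(l,c)[:3] for w in[atz(s,p,z)[:2]]])
    if c=="top":
        g=s["img"].mean(2);print(g[196:238:3,362:376].mean(0).round(),g[250:259,364:376].mean(0).round())
        print(g[243:262,366:375].round())
    else:
        # predicted front top edge & blade candidate line at tip u
        for du in(0,5,10): print(du,[proj(s,np.r_[np.array([439.5,-333.7])+u*du+v*k,70]).round(1) for k in(-45,0,45)])
E
```

```text
('tool_pos', array([ 435.5 , -113.34,   78.48])) ('tcp_rot', array([-1.7992e+02, -1.7000e-01,  1.2000e+00])) ('ft_force', array([-0.23,  7.42, 12.57])) ('wrist_torque', array([ 1.26,  0.12, -0.02])) ('finger_gap', np.float64(10.35)) ('grip_force', np.float64(89.61))
top board_front [(0.7, array([371.7, 219.8]), array([ 430.1, -338.5]), np.float64(347.1), np.float64(423.3))]
top pointer_tip [(0.67, array([328., 264.]), array([ 334.6, -245.8]), np.float64(252.5), np.float64(329.6)), (0.62, array([368.8, 249.8]), array([ 365.9, -331.8]), np.float64(339.1), np.float64(359.1))]
top marker_post [(0.72, array([319.1, 277. ]), array([ 310.8, -232.5]), np.float64(238.7), np.float64(306.1)), (0.65, array([365.4, 265.6]), array([ 337.6, -335.2]), np.float64(341.9), np.float64(330.9))]
[216. 225. 220. 192. 170. 175. 174. 172. 202. 232. 234. 233. 233. 233.] [234. 233. 233. 234. 238. 166. 197. 209. 227. 234. 233. 233.]
[[154. 225. 235. 233. 233. 233. 234. 232. 233.]
 [180. 231. 234. 232. 234. 234. 233. 233. 234.]
 [230. 235. 233. 233. 234. 234. 231. 234. 233.]
 [234. 233. 233. 232. 233. 233. 235. 
[... 1056 characters left out ...]
, array([338. , 288.1]), array([ 375.2, -334.4]), np.float64(341.9), np.float64(368.4)), (0.85, array([305.4, 177.2]), array([ 584.9, -145.6]), np.float64(157.3), np.float64(581.8)), (0.63, array([282. , 285.7]), array([ 325.7, -246.9]), np.float64(253.4), np.float64(320.7))]
scene marker_post [(0.94, array([323.7, 323.6]), array([ 331.6, -335.1]), np.float64(341.7), np.float64(324.8)), (0.61, array([299.6, 208.4]), array([ 549.4, -154.5]), np.float64(165.5), np.float64(546.2))]
0 [array([343.2, 279.1]), array([353.7, 261.2]), array([363.5, 244.4])]
5 [array([345.7, 280.3]), array([356.1, 262.4]), array([365.9, 245.5])]
10 [array([348.2, 281.6]), array([358.6, 263.5]), array([368.3, 246.6])]
```

```bash
python3 - <<'E'
from h import *
a=np.radians(-88.85);u=np.array([np.cos(a),np.sin(a)])
s=snapshot("top");W=lambda p,z:atz(s,np.array(p,float),z)[:2]@u
g=s["img"].mean(2)
R=np.arange(196,239);E=[]
for r in R:
    p=g[r,364:376]; i=np.where(p>204)[0]; j=np.where(p[4:]>204)[0][0]+4; E.append(364+j-1+(204-p[j-1])/(p[j]-p[j-1]))
f=np.polyfit(R,E,1);print(f,np.polyval(f,[196,217,238]))
F=[W((np.polyval(f,r),r),70) for r in(196,217,238)];print("front",F)
print("tip",[W((c,251),z) for c in(369.6,370.3,371) for z in(66,69)])
print("foot edges",g[264:272,352:378].round().astype(int).tolist())
E
```

```text
[2.50989294e-02 3.64630042e+02] [369.54943227 370.07650979 370.6035873 ]
front [np.float64(343.1857099867311), np.float64(342.94126713053674), np.float64(342.83666246727364)]
tip [np.float64(340.7081572596019), np.float64(340.1926409056151), np.float64(342.1978608858621), np.float64(341.67836061220265), np.float64(343.68798620041775), np.float64(343.1645008793632)]
foot edges [[232, 233, 232, 233, 239, 211, 116, 83, 74, 78, 109, 119, 123, 125, 89, 52, 67, 75, 60, 206, 225, 230, 229, 236, 234, 232], [233, 232, 233, 234, 223, 146, 106, 104, 74, 78, 108, 124, 127, 129, 91, 51, 73, 72, 82, 219, 229, 222, 222, 185, 231, 233], [233, 232, 233, 236, 220, 127, 98, 106, 77, 73, 109, 125, 127, 116, 71, 49, 55, 71, 57, 221, 230, 226, 225, 226, 234, 233], [232, 233, 234, 237, 209, 105, 102, 106, 77, 74, 113, 128, 98, 76, 59, 51, 53, 59, 66, 122, 194, 230, 138, 236, 236, 234], [232, 233, 235, 237, 208, 111, 113, 107, 77, 77, 84, 86, 74, 69, 63, 55, 55, 52, 66, 63, 61, 60, 46, 178, 236, 234], [233, 233, 235, 239, 200, 83, 76, 84, 75, 79, 80, 73, 79, 77, 61, 49, 54, 55, 53, 53, 65, 67, 55, 184, 236, 232], [233, 234, 234, 215, 164, 123, 69, 80, 78, 82, 81, 78, 79, 77, 70, 61, 58, 53, 63, 70, 54, 73, 62, 243, 237, 233], [232, 233, 236, 213, 162, 124, 66, 82, 80, 79, 84, 79, 80, 73, 117, 129, 125, 88, 102, 123, 105, 123, 105, 241, 235, 232]]
```

```bash
python3 st.py; python3 -c "
from bench import order
print(order.hand_in())"
```

```text
('tool_pos', array([ 435.5 , -113.35,   78.47])) ('tcp_rot', array([-1.7993e+02, -1.7000e-01,  1.2100e+00])) ('ft_force', array([-0.15,  8.2 , 11.28])) ('wrist_torque', array([ 1.18,  0.08, -0.02])) ('finger_gap', np.float64(10.44)) ('grip_force', np.float64(89.59))
the job is handed in; nothing more can be done
None
```

I handed the job in at about 19 s. The cover is seated and pressed level. The board is slid out with its front edge level with the pointer tip, to within about 2 mm (the camera estimates disagree by that much), and the tail grip is still held with the board flat on the riser. While pressing the cover, the wrist read 44 N through the closed fingertips. That is over the 40 N given for the arm or gripper body; I don't know whether fingertips count.

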